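# Contact-scan the label of a tilted plate stack

### The job

Lift the hand scanner out of its dock and read the barcode label on the plate stack in the tilted hopper: set the scanner's sprung nose squarely on the middle of the label, with its reading slot along the long side of the label, press gently so that the nose is about half pushed in (never to its stop), and hold it still there for two seconds. Then stand the scanner upright in its dock again, nose through the hole, and let go. Leave everything else where it is.

Things in the scene. Friction and masses are not known exactly. Their poses are not given: they have to be found in the camera images.
- scanner: White hand scanner, 0.25 to 0.45 kg, nose down in the dock. Origin: centre of the underside of its 84 mm flange (coning in to 60 mm, 32 mm up); z up the axis, away from the nose. Handle from z = 32 to 153 mm, 46 mm along x, 36 mm along y (grip across y); black display on its -x face, grey trigger on +x, each 5 mm proud. It reads along -z, its slot lying along y, either way round.
- nose (a point): Centre of the flat front face of the scanner's sprung nose, a black cylinder of 42 mm diameter; axes as the scanner's. With the nose out it lies 30 mm below the scanner's origin, on its axis.
- hood (a joint): How far the nose is pushed into the scanner, m: 0 fully out, 0.014 at its stop. The spring takes about 1.5 N to start, then 0.7 N per mm: 3.6 N at 3 mm, 5.7 N at 6 mm, 11 N at the stop.
- seat (a point): Centre of the top of the grey dock's plate, 60 mm above the table; z up. The fixed dock is 130 x 130 mm, with a 62 mm square hole through the plate centred here. The scanner's flange rests on the plate, nose hanging through the hole, its origin at this point.
- hopper: Fixed aluminium tub 142 (y) x 100 mm (x), leaning 25 degrees. Origin: centre of its rim plane, 88 mm above the table; z is the normal of rim and labelled face, out and up; x points up the slope. The white plate stack in it, 127 (y) x 85 mm (x), has a flat face 6 to 38 mm proud of the rim: how far is not reported and differs each time, so find it by touch. It does not give under 25 N.
- aim (a point): Point in the hopper's rim plane straight below the middle of the label: that lies out along z from here, on the stack's face, 6 to 38 mm off. Axes as the hopper's; 22 mm from the hopper's origin along its +y. The paper label with black bars is 60 mm along y, 36 mm along x.
- tube_rack: Grey rack of capped tubes, 75 x 130 x 88 mm, loose; origin under its centre. Bystander; it may stand in any of the three places of dock, hopper and rack. Behind these places, at the far edge of the table, stand a tub, bottle, tip box and beaker, up to 170 mm tall, fixed.
- well_plate: Flat white well plate, 85 x 127 x 12 mm, loose; origin under its centre. Bystander.
- marker: White marker pen with blue cap, 136 mm long along y, 13 mm high, loose; origin under its middle. Bystander.
Mind the look-alikes: they are no part of the job. What is shaped like the part that bears hopper but blue is not meant.

How it is judged (in metres and radians):
On the way, in this order (a step that is already met when the one before it is completed fails the run):
1. the scanner is lifted out of the dock (distance between scanner and seat above 0.09 m), for 0.1 s.
2. the nose is on the label (within 10 mm of its middle), square to it (10 degrees), slot along the label (12 degrees), pushed in 2.5 to 11.5 mm, scanner still (under 10 mm/s and 0.1 rad/s), for 1.5 s (value of joint hood between 0.0025 and 0.0115 m and x of nose in the frame of aim between -0.01 and 0.01 m and y of nose in the frame of aim between -0.01 and 0.01 m and z of nose in the frame of aim between 0.001 and 0.045 m and angle between the z axis of scanner and the z axis of hopper, either way round below 0.175 rad and angle between the y axis of scanner and the y axis of hopper, either way round below 0.21 rad and linear speed of scanner below 0.01 m/s and angular speed of scanner below 0.1 rad/s), for 1.5 s.
At the end, for the whole second after the job is handed in: The scanner stands at rest in the dock, released: its flange on the plate (origin within 14 mm of the seat and at most 4 mm above it), upright within 4.5 degrees, nose fully out (under 2 mm) (distance between scanner and seat below 0.014 m and z of scanner in the frame of seat below 0.004 m and angle between scanner's own z axis and vertical below 0.08 rad and value of joint hood below 0.002 m and linear speed of scanner below 0.02 m/s and contact force between the fingers and scanner below 0.1 N); the robot touches nothing.
It fails at once if the nose is driven to its stop (past 13.2 mm) (value of joint hood above 0.0132 m).
It fails at once if a bystander is moved more than 25 mm or tipped over (distance of any of tube_rack, well_plate, marker from where it was at the start of the episode above 0.025 m or angle between any of tube_rack, well_plate, marker's own z axis and vertical above 0.35 rad).
It also fails if it takes over 72 s, if anything falls off the work surface, if the arm or the gripper's body presses on something with over 40 N, if the wrist force passes 120 N, or if a joint passes its speed limit or range.

### The arm

A 7-joint arm with a two-finger parallel gripper is mounted at the origin on the work surface. World frame = base frame: x ahead of the robot, y to its left, z up, the work surface at z = 0. Lengths are in mm, angles in rad, forces in N, time in s.
With the tool pointing down it reaches from about 425 to 950 mm from the base axis. Payload 16.7 kg.
Tool frame: the origin (TCP) lies midway between the tips of the shut fingers; the grasp point (between the pads) lies 19 mm behind it (bot.grip_point_offset is the distance from the TCP to the grasp point, in mm); x points along the fingers, z is the direction in which the jaws open and shut, and the axes are right-handed (so a half turn about x gives the same grasp; the last joint's range is limited). The gripper opens to 94 mm and grips with 3 to 60 N. Pads are 16 mm wide; open, the fingers measure 119 mm over their backs; the gripper's body (75 mm by 177 mm) begins 78 mm behind the grasp point.
Start: joints at [0.964, 0.426, 0.074, 1.606, -0.034, 1.111, -0.067], TCP at [298.298, -605.469, 205.467] pointing down, gripper open.
Joint ranges: [-2.85, 2.85], [-0.5, 2.14], [-1.23, 1.37], [0.21, 2.46], [-1.02, 4.16], [0.16, 2.05], [-2.73, 2.73]. Speed limits (rad/s): [1.89, 1.89, 2.39, 2.39, 3.01, 3.01, 3.01].

### API

Orientations are given as a rotation vector (axis times angle).
In Python, from cell import bot gives the robot as it stands.
- The arm moves only by the tool play_rows, never from a script. Its argument "moves" is one flat list of numbers, 5 for each row, row after row: the opening, from 0 (shut) to 1 (fully open), then the shift along the world's x, y, z as a fraction of full scale, then the turn about the world's z as a fraction of full scale. In form: [fingers, dx, dy, dz, spin, fingers, dx, dy, dz, spin, ...]. A call has 1 to 5 rows; each row shifts and turns the commanded pose from where the row before left it; what a row does not reach is not made up. Full scale, the value 1, is 400 mm for a shift and 0.08 rad for a turn. A row lasts 1/10 s, in which the tool goes at most 50 mm and 8.59 degrees, less where a joint would pass 70% of its speed; a pose out of reach is approached as far as the arm can. A call with a number of a shift or a turn outside -1 to 1 is refused whole. A call with a gripper value outside its range is refused whole. The fingers move at their own pace and stop on an object; the grip force is fixed at half the most. Time passes only in rows, so rows that do not move let the fingers close. It gives the time, the measured TCP pose, the force and the opening at its end, in the units of the state.
- bot.observe(): the state, without advancing time (a new reading comes with each control period).
- bot.grab_frame(name): name is "scene" or "top" or "wrist"; returns (picture, depth): 420x560x3 uint8, blue, green, red; 420x560 float32, mm along the optical axis (not along the pixel's ray), 0 where there is no reading.
- bot.camera_params(name): a dict with "mtx" (3x3 intrinsics, pixels), "camera_from_world" (4x4, takes a point from world to camera coordinates). Camera axes: x right, y down, z forward; pixel columns grow to the right and rows downward; lengths in mm; the calibration is good to about 2 mm. The wrist camera is an equidistant fisheye: a pixel r from the principal point sees the ray r / f radians off the axis. A picture is of the moment at which its call begins: read the wrist's pose just before it. camera_params takes no time and is no camera call; for the wrist camera it gives the pose at the moment of the call.
- bot.close_job(): hands the job in, once; it reports no verdict.
Trained networks look in the newest picture that a camera, given by its name, has taken for a name from the list of things; names that differ only in an ending like _2 or _b are one class to them, and where a whole thing is asked for, a point or a joint stands for the part that bears it (a point fixed in the world has none). Each returns a list of dicts, best first, with "confidence" (0 to 1); they miss things now and then, are a little off and sometimes report something else, mostly with a low value. They report only what shows in the picture. A call takes as long as a camera call. They do not tell look-alikes from the thing itself.
- bot.trace(camera, target): "mask" (420x560 bool, what is visible of it) and "at" ([column, row] in pixels, amid what is visible of it).
The state is a dict: "time": time; "joint_pos": joint angles; "qd": joint speeds; "joint_efforts": joint torques, N m; "position": TCP position; "tcp_rot": TCP orientation; "wrist_force": force on the tool from outside, world axes, zero at the start; "torque": the same for the moment, N m; "opening": finger opening in mm.
Only numpy, scipy, OpenCV 4.12 (cv2) and the standard library are available. Lean on these libraries where they do the work, as an engineer would, in place of code of your own. Each camera call takes 0.05 s, during which the arm holds its last target. There are 200 camera calls.

## Working session

There is one attempt and no reset: what is moved stays moved. The work goes in short steps, Python scripts to look and compute and a tool call to move; the robot and the scene stay as the last step left them, time stands still between calls to the robot, and variables do not carry over. Pictures are saved under pics/ and viewed, about 8 in all and at most 12, crops included, and the job is handed in when it is done.

Besides the shell and the picture viewer there is one more tool, called by a JSON object that holds its "name" and its "arguments", one argument or row to a line. play_rows: Moves the arm, as the interface text tells. Shift numbers are shares of 400 mm and turn numbers shares of 0.08 rad, none past 1 either way. Its arguments: {"type":"object","properties":{"moves":{"type":"array"}},"required":["moves"]}

```bash
mkdir -p pics; ls; python3 - <<'E'
from cell import bot
import cv2,numpy as np
print({k:np.round(v,3) for k,v in bot.observe().items()})
ims=[]
for n in("scene","top"):
    p,d=bot.grab_frame(n); c=bot.camera_params(n); np.savez(f"{n}.npz",p=p,d=d,K=c["mtx"],T=c["camera_from_world"]); cv2.imwrite(f"pics/{n}0.png",p)
    for t in("scanner","hopper","tube_rack","well_plate","marker","seat","aim"):
        try:
            for r in bot.trace(n,t)[:3]: print(n,t,round(r["confidence"],2),np.round(r["at"]),r["mask"].sum()); 
        except Exception as e: print(n,t,e)
E
```

```text
pics
{'time': np.float64(0.0), 'joint_pos': array([ 0.964,  0.427,  0.074,  1.607, -0.034,  1.111, -0.067]), 'qd': array([-0.   , -0.   , -0.001, -0.002, -0.   ,  0.001,  0.001]), 'joint_efforts': array([-0.0000e+00, -9.3581e+01,  3.6670e+00, -4.5420e+01, -4.9000e-02,
        2.0000e-02,  0.0000e+00]), 'position': array([ 298.123, -605.12 ,  204.794]), 'tcp_rot': array([ 0.866,  1.393, -0.865]), 'wrist_force': array([0.097, 0.49 , 0.356]), 'torque': array([ 0.014, -0.002,  0.035]), 'opening': np.float64(93.947)}
scene scanner 0.66 [419. 243.] 2061
scene hopper 0.85 [285. 257.] 3112
scene hopper 0.57 [163. 199.] 1838
scene hopper 0.56 [404. 175.] 1866
scene tube_rack 0.8 [171. 278.] 2557
scene well_plate 0.55 [247. 228.] 1316
scene marker 0.82 [350. 230.] 383
scene seat 0.56 [408. 284.] 2619
scene aim 0.95 [402. 172.] 1801
scene aim 0.81 [281. 261.] 3107
scene aim 0.65 [162. 196.] 1878
top scanner 0.78 [156. 149.] 1329
top hopper 0.91 [412. 258.] 3112
top hopper 0.86 [280. 157.] 2566
top hopper 0.69 [138. 286.] 3077
top tube_rack 0.77 [385. 156.] 1923
top well_plate 0.72 [320. 230.] 1740
top marker 0.87 [213. 226.] 431
top marker 0.59 [322. 231.] 1707
top aim 0.8 [139. 288.] 3100
top aim 0.79 [413. 257.] 3024
top aim 0.78 [283. 157.] 2565
```

View pics/scene0.png

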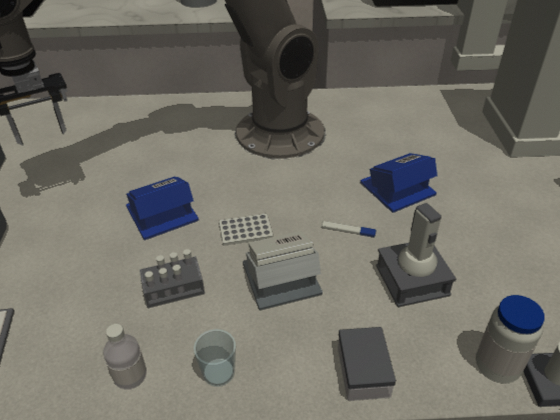

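View pics/top0.png

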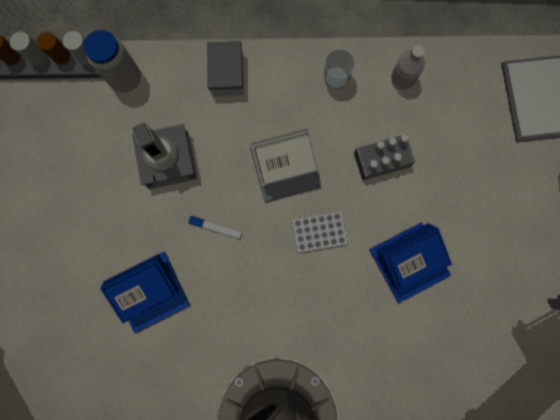

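```bash
cat > h.py <<'E'
import numpy as np
def cloud(n):
    f=np.load(n+".npz"); d=f["d"]; K=f["K"]; v,u=np.indices(d.shape)
    P=np.stack([(u-K[0,2])/K[0,0]*d,(v-K[1,2])/K[1,1]*d,d,np.ones_like(d)],-1)
    W=(P@np.linalg.inv(f["T"]).T)[...,:3]; W[d==0]=np.nan
    return f["p"],W
E
python3 - <<'E'
from h import *; import cv2
p,W=cloud("top"); 
print("cam",np.linalg.inv(np.load("top.npz")["T"])[:3,3])
def rect(m,name):
    m=m.astype(np.float32); c,s,a=cv2.minAreaRect(m); b=cv2.boxPoints((c,s,a)); print(name,len(m),np.round(c,1),np.round(s,1),round(a,1),'\n',np.round(b).tolist())
u0=lambda a,b,c,d:(slice(c,d),slice(a,b))
R=u0(125,205,115,200); Q=W[R]; z=Q[...,2]
rect(Q[(abs(z-60)<5)][:,:2],"dock")
m=z>140; print("handle",np.nanmax(z)); rect(Q[m][:,:2],"handle>140"); 
m=z>178; print(np.nanmedian(Q[z>205],0)); rect(Q[z>203][:,:2],"top")
R=u0(248,325,125,205); Q=W[R]; z=Q[...,2]; print("hop zmax",np.nanmax(z))
g=p[R].mean(-1)
# face : bright region or label, iterative plane fit
m=(z>85); X=Q[m]
best=None; rng=np.random.default_rng(0)
for _ in range(500):
    a=X[rng.choice(len(X),3,False)]; n=np.cross(a[1]-a[0],a[2]-a[0]); 
    if np.linalg.norm(n)<50: continue
    n/=np.linalg.norm(n); n*=np.sign(n[2]); 
    if not 15<np.degrees(np.arccos(n[2]))<35: continue
    k=(abs((X-a[0])@n)<3)
    if best is None or k.sum()>best.sum(): best=k
I=X[best]; c=I.mean(0); n=np.linalg.svd(I-c,full_matrices=False)[2][2]; n*=np.sign(n[2])
print("plane",len(I),c,n,"tilt",np.degrees(np.arccos(n[2])),"uphill az",np.degrees(np.arctan2(-n[1],-n[0])))
az=np.arctan2(-n[1],-n[0]); ey=np.cross(n,[np.cos(az),np.sin(az),0]); ey=np.array([-np.sin(az),np.cos(az),0]); ex=np.cross(ey,n)
L=np.c_[(I-c)@ex,(I-c)@ey]; rect(L,"face in (ex,ey)")
k=(abs((Q-c)@n)<5)&(g<110)&(np.abs((Q-c)@ex)<36)&(np.abs((Q-c)@ey)<58)
k=k.astype(np.uint8); lb=cv2.connectedComponentsWithStats(cv2.morphologyEx(k,cv2.MORPH_CLOSE,np.ones((5,5))))
i=1+np.argmax(lb[2][1:,4]); D=Q[(lb[1]==i)]; L=np.c_[(D-c)@ex,(D-c)@ey]; rect(L,"label"); print(lb[2],lb[3])
ctr=cv2.minAreaRect(L.astype(np.float32))[0]; print("label world",c+ctr[0]*ex+ctr[1]*ey)
big=cv2.resize(p[115:205,120:330],None,fx=3.8,fy=3.8,interpolation=cv2.INTER_CUBIC); cv2.imwrite("pics/crop0.png",big)
E
```

```text
cam [ 317.6565066   -22.43461301 1186.40001211]
dock 1546 [638.  276.4] [132.2 131. ] 11.7 
 [[560.0, 327.0], [587.0, 199.0], [716.0, 226.0], [689.0, 354.0]]
handle 220.75980077331894
handle>140 615 [635.2 277.7] [53.3 36.1] 24.6 
 [[603.0, 283.0], [618.0, 250.0], [667.0, 272.0], [652.0, 305.0]]
[636.12952461 276.75974361 216.01809737]
top 389 [635.3 277.9] [52.8 35.7] 24.7 
 [[604.0, 283.0], [619.0, 251.0], [667.0, 273.0], [652.0, 305.0]]
hop zmax 133.92466692451262
plane 1638 [606.23895745 -27.77787857 112.50406208] [-0.40313432 -0.10620607  0.90895709] tilt 24.63837534951806 uphill az 14.759258113284039
face in (ex,ey) 1638 [-1.   0.1] [126.7  85.2] 89.8 
 [[-44.0, -63.0], [41.0, -63.0], [42.0, 63.0], [-43.0, 64.0]]
label 305 [-0.8 21.5] [56.4 31.2] 90.0 
 [[-16.0, -7.0], [15.0, -7.0], [15.0, 50.0], [-16.0, 50.0]]
[[   0    0   77   80 5855]
 [  17   29   25   18  305]] [[38.47190436 39.61400512]
 [28.94098361 37.31147541]]
label world [600.06793298  -7.14530133 112.17792253]
```

View pics/crop0.png

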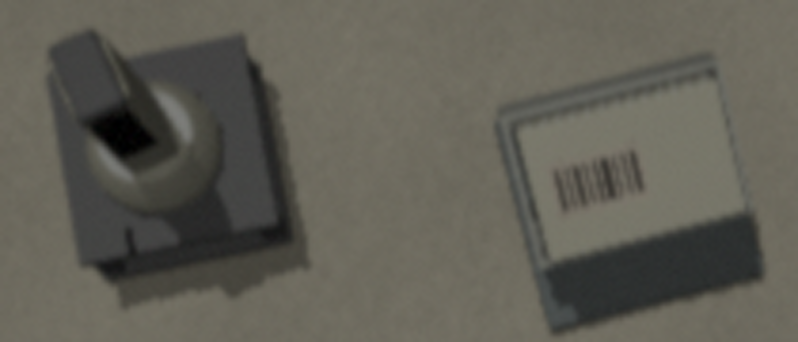

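```bash
python3 - <<'E'
from cell import bot; import numpy as np
from scipy.spatial.transform import Rotation as R
s=bot.observe(); M=R.from_rotvec(s["tcp_rot"]).as_matrix(); print(M.round(3)); print(np.degrees(np.arctan2(M[1,2],M[0,2])), bot.grip_point_offset)
E
```

```text
[[ 0.     0.897  0.442]
 [ 0.     0.442 -0.897]
 [-1.     0.    -0.   ]]
-63.77440393968862 18.8
```

{"name": "play_rows", "arguments": {
  "moves": [1,0.04,0.1,0.06,0,1,0.04,0.1,0.06,0,1,0.04,0.1,0.06,0,1,0.04,0.1,0.06,0,1,0.04,0.1,0.06,0]
}}

```text
time: 1.3
position: [378.6, -403.8, 326.6]
tcp_rot: [0.866, 1.391, -0.866]
wrist_force: [0.5, -1.0, 1.5]
opening: 93.9
```

{"name": "play_rows", "arguments": {
  "moves": [1,0.04,0.11,0,-0.1,1,0.04,0.11,0,-0.1,1,0.04,0.11,0,-0.1,1,0.04,0.11,0,-0.1,1,0.04,0.11,0,0]
}}

```text
time: 1.8
position: [458.6, -183.6, 325.8]
tcp_rot: [0.89, 1.38, -0.89]
wrist_force: [1.8, -0.3, -0.4]
opening: 94.0
```

{"name": "play_rows", "arguments": {
  "moves": [1,0.04,0.11,0,0,1,0.04,0.11,0,0,1,0.04,0.11,0,0,1,0.04,0.11,0,0,1,0.04,0.11,0,0]
}}

```text
time: 2.3
position: [538.6, 36.3, 325.8]
tcp_rot: [0.891, 1.38, -0.89]
wrist_force: [0.8, -0.5, -0.2]
opening: 94.2
```

{"name": "play_rows", "arguments": {
  "moves": [1,0.05,0.1,0,0,1,0.05,0.1,0,0,1,0.05,0.08,0,0,1,0.05,0.07,0,0,1,0,0,0,0]
}}

```text
time: 2.8
position: [619.0, 178.8, 324.4]
tcp_rot: [0.888, 1.385, -0.887]
wrist_force: [-0.6, -0.6, -0.3]
opening: 94.5
```

```bash
python3 - <<'E'
from cell import bot; import numpy as np,cv2
s=bot.observe(); print(s["time"],s["position"],s["tcp_rot"])
c=bot.camera_params("wrist"); p,d=bot.grab_frame("wrist"); np.savez("w1.npz",p=p,d=d,K=c["mtx"],T=c["camera_from_world"])
cv2.imwrite("pics/w1.png",p); print(c["mtx"], np.linalg.inv(c["camera_from_world"]).round(2))
for r in bot.trace("wrist","scanner")[:2]: print(r["confidence"],r["at"],r["mask"].sum())
E
```

```text
2.8 [619.01859228 178.80735538 324.41386584] [ 0.88797232  1.38460258 -0.88655551]
[[325.1922621    0.         279.83267076]
 [  0.         325.1922621  214.36242802]
 [  0.           0.           1.        ]] [[ 4.2000e-01 -8.7000e-01 -2.5000e-01  6.9301e+02]
 [-9.1000e-01 -4.0000e-01 -1.1000e-01  2.1261e+02]
 [-0.0000e+00  2.7000e-01 -9.6000e-01  5.0505e+02]
 [ 0.0000e+00  0.0000e+00  0.0000e+00  1.0000e+00]]
0.75 [208.9, 142.9] 4079
```

View pics/w1.png

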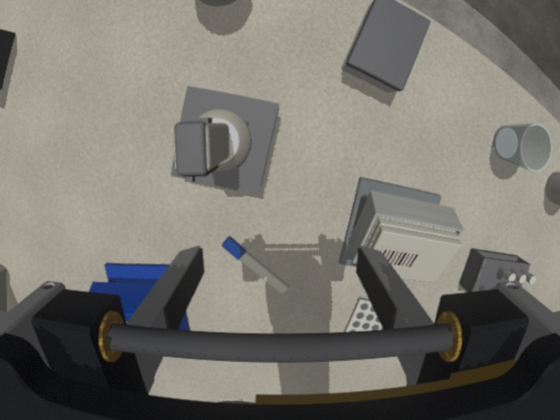

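```bash
cat >> h.py <<'E'
def wcloud(f):
    f=np.load(f); d=f["d"]; K=f["K"]; v,u=np.indices(d.shape); x=u-K[0,2]; y=v-K[1,2]; r=np.hypot(x,y)+1e-9; th=r/K[0,0]
    t=np.tan(th)/r; P=np.stack([x*t*d,y*t*d,d,np.ones_like(d)],-1)
    W=(P@np.linalg.inv(f["T"]).T)[...,:3]; W[d==0]=np.nan
    return f["p"],W
E
python3 - <<'E'
from h import *; import cv2
p,W=wcloud("w1.npz")
def rect(m,name):
    m=m.astype(np.float32); c,s,a=cv2.minAreaRect(m); print(name,len(m),np.round(c,1),np.round(s,1),round(a,1),np.round(cv2.boxPoints((c,s,a))).tolist())
Q=W[80:200,165:285].reshape(-1,3); z=Q[:,2]; print(np.nanmax(z))
rect(Q[(abs(z-60)<5)][:,:2],"dock"); rect(Q[z>205][:,:2],"handle top"); print(np.nanmedian(z[z>205]), np.nanmedian(z[abs(z-60)<6]))
R=(slice(185,285),slice(345,465)); Q=W[R]; n=np.array([-.4031,-.1062,.909]);n/=np.linalg.norm(n)
c=np.array([606.24,-27.78,112.5]); e=(Q-c)@n; m=abs(e)<6; X=Q[m]
for _ in range(3):
    c=X.mean(0); n=np.linalg.svd(X-c,full_matrices=False)[2][2]; n*=np.sign(n[2]); X=Q[abs((Q-c)@n)<3]
az=np.arctan2(-n[1],-n[0]); print("plane",len(X),c,n,np.degrees(np.arccos(n[2])),np.degrees(az))
ey=np.array([-np.sin(az),np.cos(az),0]); ex=np.cross(ey,n)
rect(np.c_[(X-c)@ex,(X-c)@ey],"face")
k=(abs((Q-c)@n)<5)&(p[R].mean(-1)<110)&(np.abs((Q-c)@ex)<36)&(np.abs((Q-c)@ey)<58)
lb=cv2.connectedComponentsWithStats(cv2.morphologyEx(k.astype(np.uint8),cv2.MORPH_CLOSE,np.ones((7,7)))); i=1+np.argmax(lb[2][1:,4]); D=Q[lb[1]==i]
L=np.c_[(D-c)@ex,(D-c)@ey]; rect(L,"label"); t=cv2.minAreaRect(L.astype(np.float32))[0]; print(c+t[0]*ex+t[1]*ey)
E
```

```text
219.70868918975657
dock 4511 [640.7 277.1] [131.5 131.2] 11.5 [[563.0, 328.0], [589.0, 200.0], [718.0, 226.0], [692.0, 355.0]]
handle top 1917 [639.6 278.9] [51.5 36.6] 23.9 [[609.0, 285.0], [623.0, 252.0], [671.0, 273.0], [656.0, 306.0]]
216.92194996156047 61.378929705083635
plane 2863 [617.51156823 -29.16702583 117.0155863 ] [-0.4011909  -0.10736613  0.90968037] 24.538781368731314 14.982323299191643
face 2863 [-9.7  4.2] [128.2  86.5] 89.7 [[-53.0, -60.0], [33.0, -60.0], [34.0, 68.0], [-53.0, 69.0]]
label 307 [-9.6 25. ] [25.6 50.5] 0.8 [[-23.0, 50.0], [-22.0, -0.0], [4.0, -0.0], [3.0, 50.0]]
[602.6530273   -7.27459952 113.04649293]
```

{"name": "play_rows", "arguments": {
  "moves": [1,0.016,0.083,0,0,1,0.016,0.083,0,0,1,0.017,0.083,0,0,1,0,0,-0.05,0,1,0,0,-0.05,0]
}}

```text
time: 3.4
position: [637.9, 274.1, 285.5]
tcp_rot: [0.89, 1.38, -0.889]
wrist_force: [1.1, -1.4, -0.4]
opening: 94.0
```

{"name": "play_rows", "arguments": {
  "moves": [1,0,0,-0.12,0,1,0,0,-0.12,0,1,0,0,-0.115,0,1,0,0,0,0,1,0,0,0,0]
}}

```text
time: 3.9
position: [638.2, 273.3, 144.7]
tcp_rot: [0.891, 1.381, -0.891]
wrist_force: [-0.0, 0.6, 0.6]
opening: 93.9
```

{"name": "play_rows", "arguments": {
  "moves": [1,0,0.013,-0.01,0,0,0,0,0,0,0,0,0,0,0,0,0,0,0,0,0,0,0,0,0]
}}

```text
time: 4.4
position: [638.1, 279.4, 140.0]
tcp_rot: [0.891, 1.381, -0.89]
wrist_force: [-0.0, 0.0, -0.4]
opening: 65.6
```

{"name": "play_rows", "arguments": {
  "moves": [0,0,0,0,0,0,0,0,0,0,0,0,0,0,0,0,0,0,0,0,0,0,0,0,0]
}}

```text
time: 4.9
position: [637.9, 279.2, 139.3]
tcp_rot: [0.89, 1.381, -0.89]
wrist_force: [0.0, -0.3, -1.7]
opening: 35.9
```

{"name": "play_rows", "arguments": {
  "moves": [0,0,0,0.02,0,0,0,0,0.025,-0.5,0,0,0,0,-0.77,0,0,0,0,-0.77,0,0,0,0,0]
}}

```text
time: 5.4
position: [637.9, 279.4, 157.9]
tcp_rot: [1.015, 1.321, -1.014]
wrist_force: [0.1, 0.1, -3.4]
opening: 35.9
```

{"name": "play_rows", "arguments": {
  "moves": [0,-0.012,-0.003,0,0,0,-0.012,-0.003,0,0,0,-0.012,-0.003,0,0,0,-0.012,-0.0035,0,0,0,0,0,0,0]
}}

```text
time: 5.9
position: [619.0, 274.4, 158.3]
tcp_rot: [1.014, 1.321, -1.012]
wrist_force: [3.0, 1.2, -0.7]
opening: 35.8
```

```bash
python3 - <<'E'
from cell import bot
s=bot.observe(); print(s["wrist_force"],s["torque"],s["position"],s["joint_efforts"])
E
```

```text
[ 3.04566587  1.17967805 -0.68204111] [ 0.41305284 -1.16615856 -0.00864453] [618.97041524 274.3942238  158.29198401] [-3.70107852e-01 -9.77115726e+01 -8.80274087e+00 -4.05679464e+01
 -5.80853987e-01  1.25753615e+00 -4.49069508e-02]
```

{"name": "play_rows", "arguments": {
  "moves": [0,-0.012,-0.003,0,0,0,-0.012,-0.003,0,0,0,-0.012,-0.003,0,0,0,-0.012,-0.0035,0,0,0,0,0,0,0]
}}

```text
time: 6.4
position: [599.8, 269.3, 158.1]
tcp_rot: [1.014, 1.321, -1.012]
wrist_force: [3.7, 0.4, 0.1]
opening: 35.4
```

```bash
python3 - <<'E'
from cell import bot
import cv2,numpy as np
s=bot.observe(); print(s["wrist_force"],s["torque"],s["position"])
p,d=bot.grab_frame("scene"); c=bot.camera_params("scene"); np.savez("s2.npz",p=p,d=d,K=c["mtx"],T=c["camera_from_world"])
cv2.imwrite("pics/s2.png",cv2.resize(p[130:330,330:530],None,fx=3,fy=3,interpolation=cv2.INTER_CUBIC))
E
```

```text
[3.71142722 0.38614937 0.05503815] [ 0.19297724 -1.20120795  0.04861078] [599.76935382 269.30830752 158.067191  ]
```

View pics/s2.png

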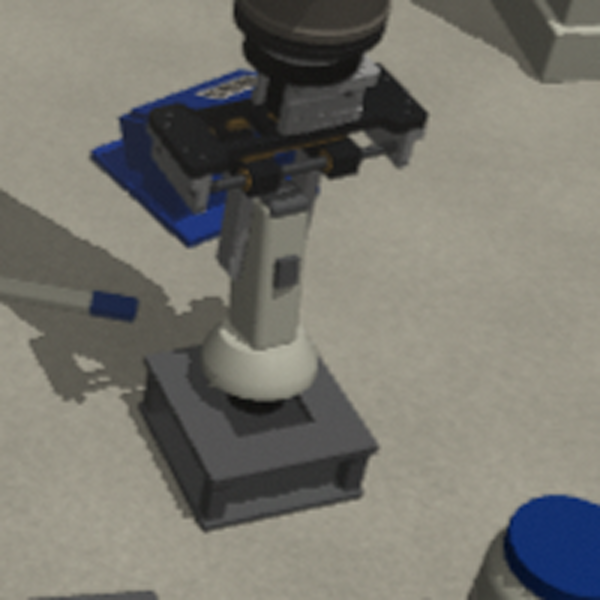

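{"name": "play_rows", "arguments": {
  "moves": [0,-0.012,-0.003,0,0,0,-0.012,-0.003,0,0,0,-0.012,-0.003,0,0,0,-0.006,-0.002,0,0,0,0,0,0,0]
}}

```text
time: 6.95
position: [582.8, 264.8, 157.4]
tcp_rot: [1.014, 1.322, -1.013]
wrist_force: [4.8, 0.3, -2.0]
opening: 35.8
```

```bash
cat > tilt.py <<'E'
from cell import bot
from h import *; import cv2,sys
s=bot.observe(); print(s["time"],s["wrist_force"],s["position"])
p,d=bot.grab_frame("scene"); c=bot.camera_params("scene"); np.savez("s3.npz",p=p,d=d,K=c["mtx"],T=c["camera_from_world"])
r=bot.trace("scene","scanner")[0]; print(r["confidence"],r["at"],r["mask"].sum())
p,W=cloud("s3"); m=cv2.erode(r["mask"].astype(np.uint8),np.ones((3,3)))>0; g=p.astype(int)
X=W[m&(p.min(-1)>60)]; G=np.array(s["position"])+[0,0,18.8]
az=np.radians(float(sys.argv[1])); ex=np.array([np.cos(az),np.sin(az),0]); ey=np.array([-np.sin(az),np.cos(az),0])
x=(X-G)@ex; y=(X-G)@ey; z=(X-G)[:,2]; 
# face +x of the handle: points |y|<15, below fingers, above flange
k=(abs(y)<14)&(z<-12)&(z>-60)&(abs(x)<80)
a=np.polyfit(z[k],x[k],1); 
for _ in range(5):
    e=x[k]-np.polyval(a,z[k]); kk=abs(e)<2.5; a=np.polyfit(z[k][kk],x[k][kk],1)
print("n",k.sum(),kk.sum(),"tilt deg",np.degrees(np.arctan(-a[0])),"perp dist",a[1]*np.cos(np.arctan(a[0])))
# flange/nose: lowest visible
q=np.c_[x,y,z][(abs(x)<120)&(abs(y)<60)&(z<-60)]; print("low pts y mid",np.nanmin(q,0),np.nanmax(q,0))
E
python3 tilt.py 14.9
```

```text
6.95 [ 4.81451698  0.32585643 -2.0271615 ] [582.83048219 264.82038947 157.41287273]
0.63 [418.9, 233.5] 1968
n 306 189 tilt deg 18.364331749402645 perp dist 36.52630894003659
low pts y mid [ 12.52506674 -41.28527997 -91.25106233] [ 83.26332393  33.7501884  -60.01029464]
```

```bash
cat >> tilt.py <<'E'
for z0 in range(40,-110,-8):
    k=(abs(z-z0)<4)&(abs(x)<120)
    for lo,hi in((-14,-5),(-5,5),(5,14)):
        kk=k&(y>lo)&(y<hi); 
        print(f"{np.median(x[kk]) if kk.any() else 0:6.1f}({kk.sum():2d})",end=" ")
    print(z0, np.round([y[k].min(),y[k].max()]) if k.any() else "")
cv2.imwrite("pics/s3.png",cv2.resize(p[130:330,330:530],None,fx=3,fy=3,interpolation=cv2.INTER_CUBIC))
E
python3 tilt.py 14.9
```

```text
7.05 [ 3.71448566  0.62149691 -1.7950456 ] [582.8707462  264.86159458 157.37703341]
0.82 [415.9, 232.3] 1943
n 311 192 tilt deg 15.056880104200282 perp dist 38.796123106936086
low pts y mid [ 18.46775247 -39.90046499 -88.86541544] [ 84.2738041   33.06471916 -60.03751838]
  28.8(19)   29.3(13)   28.6(14) 40 [-17.  14.]
  30.5(17)   31.1(12)   30.7( 9) 32 [-17.  16.]
  32.6(14)   33.3(23)   32.1(18) 24 [-16.  16.]
  34.2(14)   41.3(19)   39.7(15) 16 [-17.  15.]
  37.1(16)   44.5(15)   44.1( 8) 8 [-19.  17.]
  40.2(11)   45.9( 7)   46.6( 3) 0 [-17.  16.]
  40.1(19)   41.8(13)   42.6(10) -8 [-17.  16.]
  44.3(17)   44.4(13)   44.1(10) -16 [-18.  13.]
  46.2(16)   45.7(14)   46.1(15) -24 [-18.  14.]
  48.5(18)   49.4(14)   49.0(12) -32 [-18.  15.]
  51.2(20)   51.0(13)   51.6(13) -40 [-18.  15.]
  51.1(19)   52.2(10)   53.2(12) -48 [-17.  17.]
  57.3(36)   62.5(33)   62.0(26) -56 [-28.  27.]
  68.9(24)   72.4(24)   73.9(19) -64 [-34.  32.]
  76.9(17)   79.3(17)   78.3(10) -72 [-40.  33.]
  79.9(13)   81.2(10)   80.2( 7) -80 [-39.  24.]
   0.0( 0)    0.0( 0)    0.0( 0) -88 [-39. -23.]
   0.0( 0)    0.0( 0)    0.0( 0) -96 
   0.0( 0)    0.0( 0)    0.0( 0) -104
```

View pics/s3.png

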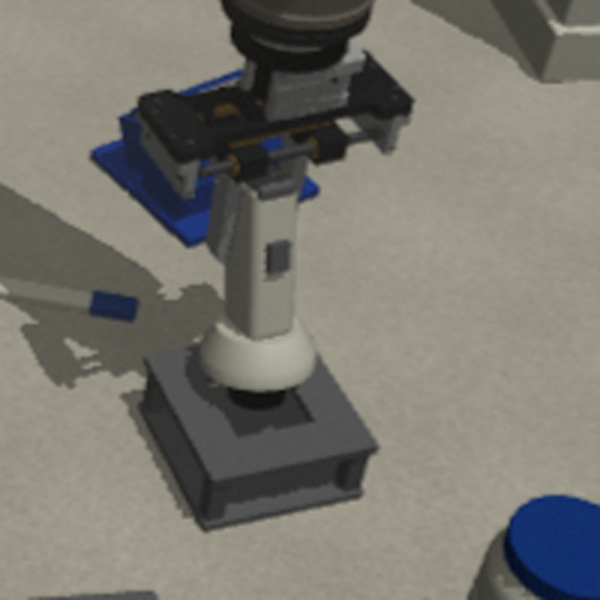

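```bash
python3 - <<'E'
from cell import bot
from h import *; import cv2
s=bot.observe(); G=np.array(s["position"])+[0,0,18.8]
az=np.radians(14.9); ex=np.array([np.cos(az),np.sin(az),0]); ey=np.array([-np.sin(az),np.cos(az),0])
p,W=cloud("s3"); Q=W.reshape(-1,3); k=(abs(Q[:,2]-60)<5)&(np.hypot(Q[:,0]-639,Q[:,1]-277)<110)
c,sz,a=cv2.minAreaRect(Q[k][:,:2].astype(np.float32)); print("dock scene",c,sz,a)
c=bot.camera_params("wrist"); p,d=bot.grab_frame("wrist"); np.savez("w3.npz",p=p,d=d,K=c["mtx"],T=c["camera_from_world"]); cv2.imwrite("pics/w3.png",p)
p,W=wcloud("w3.npz"); Q=(W.reshape(-1,3)-G); L=np.c_[Q@ex,Q@ey,Q[:,2]]; k=(abs(L[:,1])<14)&(abs(L[:,0])<100)&(abs(L[:,2])<110)
L=L[k]; 
for z0 in range(60,-108,-8):
    q=L[abs(L[:,2]-z0)<4]; print(z0,len(q),np.round([q[:,0].min(),np.median(q[:,0]),q[:,0].max()],1) if len(q) else "")
E
```

```text
dock scene (641.5396728515625, 279.48284912109375) (135.47036743164062, 133.64974975585938) 11.432552337646484
60 3144 [ 4.  17.6 27.5]
52 1265 [-22.8  26.2  28.5]
44 896 [26.6 28.6 30.7]
36 822 [28.8 30.8 32.8]
28 716 [30.7 33.1 41.3]
20 1042 [33.  37.5 43.7]
12 487 [34.9 43.1 45.7]
4 358 [37.4 41.3 46.7]
-4 153 [39.9 42.1 43.9]
-12 300 [42.4 44.6 46. ]
-20 321 [45.  46.7 48.4]
-28 281 [46.9 49.  50.6]
-36 258 [49.2 51.3 52.7]
-44 233 [51.8 53.6 55.3]
-52 762 [54.  60.3 68.4]
-60 585 [63.1 70.9 77.7]
-68 263 [73.6 77.7 81.2]
-76 121 [79.  81.2 82.7]
-84 4 [81.2 82.3 82.7]
-92 0 
-100 0
```

View pics/w3.png

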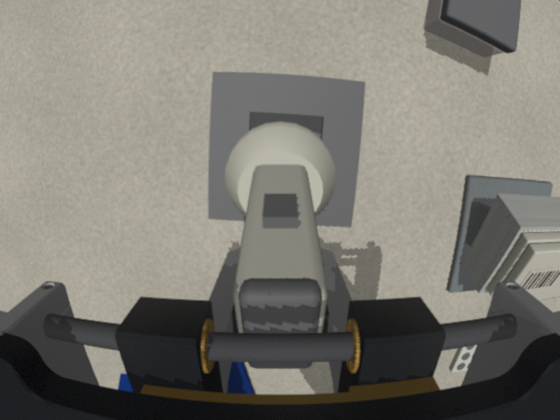

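{"name": "play_rows", "arguments": {
  "moves": [0,0,0,-0.01,0,0,-0.017,-0.0045,-0.005,0,0,-0.017,-0.0045,-0.005,0,0,-0.017,-0.0045,-0.005,0,0,-0.012,-0.003,0,0]
}}

```text
time: 7.7
position: [557.0, 258.2, 147.1]
tcp_rot: [1.013, 1.322, -1.014]
wrist_force: [5.7, 0.3, -3.6]
opening: 36.3
```

```bash
cat > wt.py <<'E'
from cell import bot
from h import *; import cv2,sys
s=bot.observe(); G=np.array(s["position"])+[0,0,18.8]; print(s["time"],np.round(s["position"],1),np.round(s["wrist_force"],1),np.round(s["torque"],2))
az=np.radians(float(sys.argv[1])); ex=np.array([np.cos(az),np.sin(az),0]); ey=np.array([-np.sin(az),np.cos(az),0])
c=bot.camera_params("wrist"); p,d=bot.grab_frame("wrist"); np.savez("w4.npz",p=p,d=d,K=c["mtx"],T=c["camera_from_world"]); cv2.imwrite("pics/w4.png",p)
p,W=wcloud("w4.npz"); Q=(W.reshape(-1,3)-G); L=np.c_[Q@ex,Q@ey,Q[:,2]]; L=L[(abs(L[:,0])<120)&(abs(L[:,2])<110)]
f=L[(abs(L[:,1])>9)&(abs(L[:,1])<15)&(L[:,2]<40)&(L[:,2]>-40)&(L[:,0]>15)]   # handle +x face beside the trigger
a=np.polyfit(f[:,2],f[:,0],1)
for _ in range(6):
    e=abs(f[:,0]-np.polyval(a,f[:,2]))<2.5; a=np.polyfit(f[e,2],f[e,0],1)
th=np.arctan(-a[0]); print("n",e.sum(),len(f),"tilt",np.degrees(th).round(2),"axis off",(a[1]*np.cos(th)-23).round(1))
A=np.array([-np.sin(th),np.cos(th)]); t=L[:,[0,2]]@A; pr=L[:,[0,2]]@[np.cos(th),np.sin(th)]; off=a[1]*np.cos(th)-23
k=(abs(L[:,1])<12)
for t0 in range(-60,-110,-4): 
    q=k&(abs(t-t0)<2); print(t0,q.sum(),np.round(np.median(pr[q])-off,1) if q.any() else "",end="; ")
fl=(t<-50)&(t>-105)&(pr-off>0)&(pr-off<60)&(abs(L[:,1])<60); print("\nflange y ext",L[fl,1].min(),L[fl,1].max(),"tmin",t[fl].min())
q=(t>-60)&(t<-30)&(L[:,0]>0)&(abs(L[:,1])<25); print("handle y", np.percentile(L[q,1],[1,99]))
E
python3 wt.py 14.9
```

```text
7.7 [557.  258.2 147.1] [ 5.7  0.3 -3.6] [ 0.31 -1.77 -0.03]
n 2505 2507 tilt 25.57 axis off 24.6
-60 135 23.4; -64 114 23.3; -68 83 23.1; -72 587 27.5; -76 258 32.9; -80 234 35.7; -84 236 38.3; -88 184 40.7; -92 77 41.5; -96 64 41.5; -100 69 41.5; -104 21 41.6; -108 0 ; 
flange y ext -41.19880532093474 41.842628409123876 tmin -103.40596971637875
handle y [-16.9811745   17.71015606]
```

{"name": "play_rows", "arguments": {
  "moves": [0,0,0,0.05,0,0,0,0,0.08,0,0,0,0,0.08,0,0,0,0,0.08,0,0,0,0,0.05,0]
}}

```text
time: 8.25
position: [556.7, 258.6, 285.2]
tcp_rot: [1.013, 1.323, -1.014]
wrist_force: [0.8, 1.0, -2.6]
opening: 35.6
```

{"name": "play_rows", "arguments": {
  "moves": [0,-0.012,-0.05,0,0,0,-0.02,-0.08,0,0,0,-0.02,-0.1,0,0,0,-0.02,-0.1,0,0,0,-0.02,-0.1,0,0]
}}

```text
time: 8.75
position: [518.9, 85.0, 282.7]
tcp_rot: [1.012, 1.324, -1.015]
wrist_force: [0.8, -0.7, -2.7]
opening: 36.0
```

{"name": "play_rows", "arguments": {
  "moves": [0,-0.01,-0.1,0,0,0,-0.01,-0.08,0,0,0,0,-0.06,0,0,0,0,-0.03,0,0,0,0,0,0,0]
}}

```text
time: 9.25
position: [512.1, -22.6, 283.0]
tcp_rot: [1.015, 1.323, -1.016]
wrist_force: [-0.4, 0.8, -3.1]
opening: 35.7
```

```bash
python3 wt.py 14.9; python3 - <<'E'
from cell import bot; import numpy as np
from scipy.spatial.transform import Rotation as R
M=R.from_rotvec(bot.observe()["tcp_rot"]).as_matrix(); print(M.round(3),np.degrees(np.arctan2(M[1,2],M[0,2]))+180)
E
```

```text
9.25 [512.1 -22.6 283. ] [-0.4  0.8 -3.1] [-0.01  0.09 -0.02]
n 2531 2534 tilt 25.69 axis off 24.8
-60 139 23.3; -64 129 23.3; -68 56 24.8; -72 594 27.1; -76 262 32.8; -80 242 35.6; -84 226 38.1; -88 199 40.6; -92 63 41.6; -96 70 41.5; -100 82 41.4; -104 17 41.5; -108 0 ; 
flange y ext -41.29761051422367 41.79408679709106 tmin -103.8260721831164
handle y [-17.01925587  17.69668495]
[[-0.001  0.966  0.259]
 [ 0.001  0.259 -0.966]
 [-1.    -0.001 -0.001]] 105.02646892511225
```

View pics/w4.png

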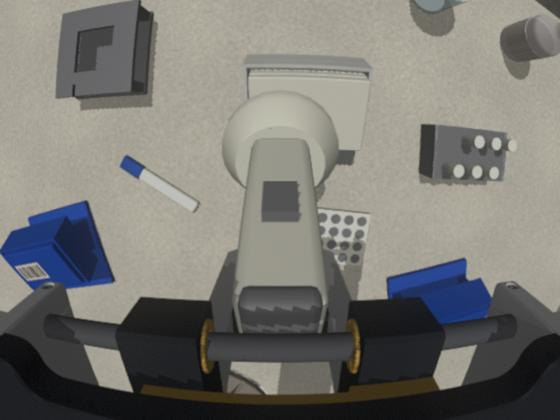

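{"name": "play_rows", "arguments": {
  "moves": [0,0.005,-0.006,-0.05,0,0,0.005,-0.006,-0.06,0,0,0.004,-0.005,-0.04,0,0,0,0,-0.013,0,0,0,0,0,0]
}}

```text
time: 9.8
position: [518.0, -27.1, 217.8]
tcp_rot: [1.012, 1.324, -1.013]
wrist_force: [0.0, 0.6, -2.6]
opening: 35.7
```

```bash
cat > st.py <<'E'
from cell import bot; import numpy as np
s=bot.observe(); P=np.array(s["position"]); n=np.array([-.4018,-.1069,.9095]); T=np.array([523.8,-27.9,203.8])
d=(P-T)@n; print(s["time"],P.round(2),"d",d.round(2),"lat",(P-T-d*n).round(2),"F",np.round(s["wrist_force"],2),"Fn",(np.array(s["wrist_force"])@n).round(2),"tq",np.round(s["torque"],3))
E
python3 st.py
```

```text
9.8 [517.97 -27.13 217.8 ] d 15.0 lat [0.19 2.38 0.36] F [ 0.04  0.61 -2.57] Fn -2.41 tq [0.018 0.189 0.005]
```

{"name": "play_rows", "arguments": {
  "moves": [0,0.002,-0.004,-0.0045,0,0,0.002,-0.001,-0.0045,0,0,0.002,0.0005,-0.0045,0,0,0.002,0.0005,-0.0045,0,0,0,0,0,0]
}}

```text
time: 10.3
position: [521.5, -30.0, 210.9]
tcp_rot: [1.014, 1.322, -1.014]
wrist_force: [0.8, -0.2, -3.1]
opening: 35.9
```

```bash
python3 st.py
```

```text
10.3 [521.51 -30.03 210.95] d 7.65 lat [ 0.78 -1.32  0.19] F [ 0.81 -0.2  -3.09] Fn -3.11 tq [-0.023  0.185  0.015]
```

{"name": "play_rows", "arguments": {
  "moves": [0,0.001,0.0003,-0.0023,0,0,0.001,0.0003,-0.0023,0,0,0.001,0.0003,-0.0023,0,0,0.001,0.0003,-0.0023,0,0,0,0,0,0]
}}

```text
time: 10.8
position: [523.1, -29.6, 207.2]
tcp_rot: [1.014, 1.322, -1.014]
wrist_force: [-0.3, -0.2, -2.4]
opening: 36.3
```

```bash
python3 st.py
```

```text
10.8 [523.05 -29.55 207.22] d 3.59 lat [ 0.69 -1.27  0.16] F [-0.29 -0.21 -2.44] Fn -2.08 tq [-0.038  0.069  0.009]
```

{"name": "play_rows", "arguments": {
  "moves": [0,0.001,0.0003,-0.0023,0,0,0.001,0.0003,-0.0023,0,0,0.001,0.0003,-0.0023,0,0,0,0,0,0]
}}

```text
time: 11.2
position: [524.3, -29.2, 204.5]
tcp_rot: [1.014, 1.322, -1.014]
wrist_force: [0.3, 0.5, -2.9]
opening: 35.8
```

```bash
python3 st.py
```

```text
11.2 [524.29 -29.18 204.47] d 0.55 lat [ 0.71 -1.23  0.17] F [ 0.3   0.49 -2.87] Fn -2.79 tq [0.006 0.154 0.015]
```

Not touching yet; continue in 2 mm steps.

{"name": "play_rows", "arguments": {
  "moves": [0,0.001,0.0003,-0.0023,0,0,0.001,0.0003,-0.0023,0,0,0,0,0,0,0,0,0,0,0]
}}

```text
time: 11.6
position: [525.1, -29.0, 202.9]
tcp_rot: [1.014, 1.322, -1.014]
wrist_force: [-0.8, 0.9, -2.0]
opening: 35.8
```

```bash
python3 st.py
```

```text
11.6 [525.14 -29.   202.88] d -1.25 lat [ 0.83 -1.23  0.22] F [-0.81  0.94 -2.  ] Fn -1.59 tq [-0.073  0.285  0.038]
```

{"name": "play_rows", "arguments": {
  "moves": [0,0.001,0.0003,-0.0023,0,0,0.001,0.0003,-0.0023,0,0,0,0,0,0,0,0,0,0,0]
}}

```text
time: 12.0
position: [526.0, -28.7, 201.0]
tcp_rot: [1.014, 1.322, -1.014]
wrist_force: [-1.8, -0.3, 0.6]
opening: 36.1
```

```bash
python3 st.py
```

```text
12.0 [525.96 -28.74 200.99] d -3.33 lat [ 0.82 -1.2   0.22] F [-1.83 -0.34  0.65] Fn 1.36 tq [-0.025  0.237 -0.002]
```

{"name": "play_rows", "arguments": {
  "moves": [0,0.001,0.0003,-0.0023,0,0,0.001,0.0003,-0.0023,0,0,0,0,0,0,0,0,0,0,0]
}}

```text
time: 12.4
position: [526.8, -28.5, 199.2]
tcp_rot: [1.014, 1.322, -1.014]
wrist_force: [-1.1, -0.7, 2.2]
opening: 35.8
```

```bash
python3 st.py
```

```text
12.4 [526.8  -28.52 199.19] d -5.33 lat [ 0.85 -1.19  0.24] F [-1.12 -0.73  2.19] Fn 2.52 tq [-0.096  0.201 -0.039]
```

{"name": "play_rows", "arguments": {
  "moves": [0,0.001,0.0003,-0.0023,0,0,0.0005,0.0002,-0.0012,0,0,0,0,0,0,0,0,0,0,0]
}}

```text
time: 12.8
position: [527.4, -28.3, 197.8]
tcp_rot: [1.014, 1.322, -1.013]
wrist_force: [-1.5, -0.8, 3.4]
opening: 35.6
```

```bash
python3 st.py;python3 wt.py 14.9
```

```text
12.8 [527.37 -28.31 197.76] d -6.89 lat [ 0.8  -1.14  0.22] F [-1.54 -0.84  3.37] Fn 3.77 tq [-0.138  0.184 -0.013]
12.8 [527.4 -28.3 197.8] [-1.5 -0.8  3.4] [-0.14  0.18 -0.01]
n 2502 2506 tilt 25.83 axis off 24.8
-60 133 23.4; -64 128 23.4; -68 45 25.4; -72 624 27.2; -76 252 32.8; -80 226 35.4; -84 248 38.1; -88 191 40.7; -92 60 41.4; -96 77 41.4; -100 78 41.5; -104 17 41.5; -108 0 ; 
flange y ext -41.062432248971994 41.74384991510312 tmin -103.90536289840354
handle y [-16.89281569  17.80495098]
```

```bash
python3 - <<'E'
from cell import bot; from h import *
s=bot.observe(); G=np.array(s["position"])+[0,0,18.8]
az=np.radians(14.9); ex0=np.array([np.cos(az),np.sin(az),0]); ey=np.array([-np.sin(az),np.cos(az),0]); th=np.radians(25)
n=-np.sin(th)*ex0+np.cos(th)*np.array([0,0,1]); ex=np.cos(th)*ex0+np.sin(th)*np.array([0,0,1])
t=np.radians(25.8); N=G+24.8*(np.cos(t)*ex0+np.sin(t)*np.array([0,0,1]))-127*(-np.sin(t)*ex0+np.cos(t)*np.array([0,0,1]))
print("nose est",N)
p,W=wcloud("w4.npz"); Q=W.reshape(-1,3)-N; L=np.c_[Q@ex,Q@ey,Q@n]; g=p.reshape(-1,3).mean(-1)
k=(abs(L[:,2])<10)&(abs(L[:,0])<100)&(abs(L[:,1])<110); L=L[k]
print(len(L)); h,e=np.histogram(L[:,2],np.arange(-10,11,1)); print(h)
for x0 in range(-60,80,6):
    q=L[(abs(L[:,0]-x0)<3)]; print(x0,len(q),np.round([q[:,1].min(),q[:,1].max(),np.median(q[:,2])],1) if len(q) else "")
E
```

```text
nose est [602.3571612   -8.3773209  113.02116185]
6871
[  53   59   53   60   71   48   70  137  922 3177 2042  178    1    0
    0    0    0    0    0    0]
-60 0 
-54 0 
-48 0 
-42 112 [-83.  -46.2  -0.2]
-36 228 [-83.5 -47.1  -0.2]
-30 220 [-83.7 -48.3  -0.2]
-24 222 [-82.6 -49.4  -0.1]
-18 236 [-83.1 -49.4  -0.2]
-12 248 [-83.2 -48.6  -0.2]
-6 260 [-83.6 -46.4  -0.1]
0 289 [-83.3 -43.5  -0.2]
6 336 [-83.8  43.3  -0.2]
12 385 [-84.   43.   -0.3]
18 486 [-83.5  42.7  -0.2]
24 612 [-83.5  43.   -0.3]
30 849 [-83.5  43.2  -0.3]
36 1174 [-84.3  42.7  -0.3]
42 1214 [-83.4  42.5  -1.5]
48 0 
54 0 
60 0 
66 0 
72 0 
78 0
```

{"name": "play_rows", "arguments": {
  "moves": [0,0,0,0,0,0,0,0,0,0,0,0,0,0,0,0,0,0,0,0,0,0,0,0,0]
}}

```text
time: 13.35
position: [527.4, -28.3, 197.8]
tcp_rot: [1.014, 1.322, -1.014]
wrist_force: [-0.9, -0.7, 2.4]
opening: 35.9
```

{"name": "play_rows", "arguments": {
  "moves": [0,0,0,0,0,0,0,0,0,0,0,0,0,0,0,0,0,0,0,0,0,0,0,0,0]
}}

```text
time: 13.85
position: [527.3, -28.3, 197.7]
tcp_rot: [1.014, 1.322, -1.014]
wrist_force: [-0.3, -1.1, 4.2]
opening: 35.7
```

{"name": "play_rows", "arguments": {
  "moves": [0,0,0,0,0,0,0,0,0,0,0,0,0,0,0,0,0,0,0,0,0,0,0,0,0]
}}

```text
time: 14.35
position: [527.3, -28.3, 197.7]
tcp_rot: [1.014, 1.322, -1.014]
wrist_force: [-0.9, -1.0, 3.4]
opening: 35.7
```

{"name": "play_rows", "arguments": {
  "moves": [0,0,0,0,0,0,0,0,0,0,0,0,0,0,0,0,0,0,0,0,0,0,0,0,0]
}}

```text
time: 14.85
position: [527.3, -28.3, 197.8]
tcp_rot: [1.014, 1.322, -1.014]
wrist_force: [0.1, -0.6, 3.1]
opening: 35.7
```

{"name": "play_rows", "arguments": {
  "moves": [0,0,0,0,0,0,0,0,0,0,0,0,0,0,0,0,0,0,0,0,0,0,0,0,0]
}}

```text
time: 15.35
position: [527.3, -28.3, 197.7]
tcp_rot: [1.014, 1.322, -1.014]
wrist_force: [-0.1, -0.9, 2.8]
opening: 36.2
```

```bash
python3 st.py;python3 wt.py 14.9
```

```text
15.35 [527.31 -28.32 197.7 ] d -6.91 lat [ 0.73 -1.16  0.19] F [-0.05 -0.89  2.78] Fn 2.65 tq [-0.321 -0.181 -0.04 ]
15.35 [527.3 -28.3 197.7] [-0.1 -0.9  2.8] [-0.32 -0.18 -0.04]
n 2515 2518 tilt 25.8 axis off 24.8
-60 128 23.3; -64 123 23.3; -68 64 26.1; -72 607 27.1; -76 256 32.8; -80 239 35.5; -84 234 38.2; -88 194 40.6; -92 65 41.6; -96 72 41.5; -100 76 41.5; -104 20 41.4; -108 0 ; 
flange y ext -41.11026006430096 41.9255401310137 tmin -103.76510557695669
handle y [-16.95301991  17.71142763]
```

{"name": "play_rows", "arguments": {
  "moves": [0,-0.01,-0.0025,0.022,0,0,-0.015,-0.004,0.034,0,0,-0.015,-0.004,0.05,0,0,0,0,0.08,0,0,0,0.05,0,0]
}}

```text
time: 15.9
position: [512.2, -14.5, 276.6]
tcp_rot: [1.018, 1.316, -1.014]
wrist_force: [0.8, 0.9, -3.2]
opening: 36.1
```

{"name": "play_rows", "arguments": {
  "moves": [0,-0.02,0.09,0,0,0,-0.02,0.1,0,0,0,-0.02,0.1,0,0,0,-0.02,0.1,0,0,0,-0.02,0.1,0,0]
}}

```text
time: 16.4
position: [470.1, 184.7, 273.1]
tcp_rot: [1.014, 1.321, -1.014]
wrist_force: [0.1, -0.2, -3.3]
opening: 36.2
```

{"name": "play_rows", "arguments": {
  "moves": [0,-0.01,0.08,0,0,0,0,0.04,0,0,0,0,0.01,0,0,0,0,0,0,0,0,0,0,0,0]
}}

```text
time: 16.9
position: [467.3, 234.3, 272.3]
tcp_rot: [1.014, 1.321, -1.015]
wrist_force: [0.8, 0.1, -2.6]
opening: 35.6
```

```bash
python3 wt.py 14.9
```

```text
16.9 [467.3 234.3 272.3] [ 0.8  0.1 -2.6] [-0.04  0.11  0.02]
n 2523 2525 tilt 25.74 axis off 24.8
-60 129 23.3; -64 127 23.3; -68 49 24.8; -72 611 27.1; -76 249 32.9; -80 236 35.4; -84 242 38.3; -88 193 40.6; -92 64 41.6; -96 69 41.5; -100 81 41.5; -104 18 41.6; -108 0 ; 
flange y ext -41.28722634772161 41.64673548337514 tmin -103.89978016097949
handle y [-17.05168449  17.68766245]
```

```bash
python3 - <<'E'
from h import *
p,W=cloud("top"); Q=W.reshape(-1,3); Q=Q[Q[:,2]>8]
k=(Q[:,0]>400)&(Q[:,0]<570)&(Q[:,1]>150)&(Q[:,1]<340); q=Q[k]
for z0 in (8,25,60,100):
    m=q[q[:,2]>z0]; print(z0,len(m),m.min(0).round() if len(m) else "",m.max(0).round() if len(m) else "")
m=q[np.hypot(q[:,0]-467,q[:,1]-234)<75]; print("near",len(m),m.max(0) if len(m) else "")
E
```

```text
8 313 [401. 151.   8.] [570. 329.  65.]
25 53 [562. 289.  26.] [570. 329.  65.]
60 22 [563. 291.  60.] [569. 329.  65.]
100 0  
near 203 [491.03902786 267.32227807  19.75770374]
```

{"name": "play_rows", "arguments": {
  "moves": [0,0,-0.008,-0.08,0,0,0,0,-0.1,0,0,0,0,-0.1,0,0,0,0,-0.075,0,0,0,0,0,0]
}}

```text
time: 17.45
position: [465.5, 230.0, 126.9]
tcp_rot: [1.01, 1.324, -1.019]
wrist_force: [0.4, 0.0, -2.2]
opening: 35.8
```

{"name": "play_rows", "arguments": {
  "moves": [0,0.012,0.0032,0,0,0,0.012,0.0032,0,0,0,0.012,0.0032,0.0,0,0,0.012,0.0032,0.002,0,0,0,0,0,0]
}}

```text
time: 17.95
position: [487.1, 237.6, 131.4]
tcp_rot: [1.014, 1.322, -1.013]
wrist_force: [-1.1, -0.6, -3.3]
opening: 35.8
```

```bash
python3 wt.py 14.9
```

```text
17.95 [487.1 237.6 131.4] [-1.1 -0.6 -3.3] [-0.19  0.33 -0.  ]
n 2468 2468 tilt 24.74 axis off 23.9
-60 130 23.2; -64 110 23.3; -68 139 25.7; -72 542 27.9; -76 241 33.0; -80 244 35.7; -84 231 38.5; -88 145 40.8; -92 90 41.5; -96 71 41.6; -100 49 41.5; -104 8 41.4; -108 0 ; 
flange y ext -41.380779281597405 42.32141383970551 tmin -103.07278421825119
handle y [-16.92812131  17.63426127]
```

View pics/w4.png

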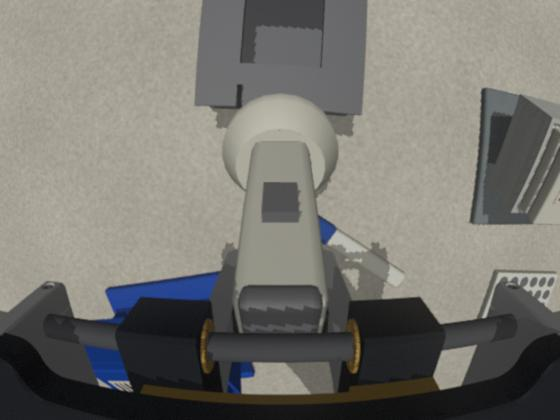

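{"name": "play_rows", "arguments": {
  "moves": [0,0.0145,0.004,0.006,0,0,0.0145,0.004,0.006,0,0,0.0145,0.004,0.006,0,0,0.0145,0.004,0.006,0,0,0,0,0,0]
}}

```text
time: 18.5
position: [510.5, 244.1, 140.8]
tcp_rot: [1.014, 1.322, -1.013]
wrist_force: [-1.7, -0.2, -2.9]
opening: 35.9
```

```bash
python3 wt.py 14.9
```

```text
18.5 [510.5 244.1 140.8] [-1.7 -0.2 -2.9] [-0.15  0.58  0.05]
n 1978 1978 tilt 16.25 axis off 16.3
-60 92 23.3; -64 10 23.0; -68 527 26.3; -72 208 32.0; -76 207 34.8; -80 184 37.4; -84 179 40.1; -88 65 41.4; -92 50 41.7; -96 44 41.5; -100 12 41.4; -104 0 ; -108 0 ; 
flange y ext -41.89523300396916 41.686939177438546 tmin -100.28843984714726
handle y [-16.69293795  17.69978097]
```

{"name": "play_rows", "arguments": {
  "moves": [0,0.0145,0.004,0.004,0,0,0.0145,0.004,0.004,0,0,0.0145,0.004,0.003,0,0,0.0145,0.004,0.003,0,0,0,0,0,0]
}}

```text
time: 19.05
position: [533.2, 250.4, 146.1]
tcp_rot: [1.014, 1.322, -1.014]
wrist_force: [-1.9, -0.7, -3.1]
opening: 35.9
```

```bash
python3 wt.py 14.9
```

```text
19.05 [533.2 250.4 146.1] [-1.9 -0.7 -3.1] [-0.14  0.69  0.01]
n 1541 1541 tilt 8.13 axis off 8.7
-60 43 23.3; -64 161 26.3; -68 393 28.4; -72 185 33.6; -76 171 36.4; -80 146 38.9; -84 93 40.8; -88 39 41.5; -92 43 41.4; -96 29 41.7; -100 3 41.1; -104 0 ; -108 1 38.8; 
flange y ext -41.05845520567731 41.38903132075759 tmin -98.93392008095812
handle y [-16.71775623  17.95552745]
```

{"name": "play_rows", "arguments": {
  "moves": [0,0.0145,0.004,0.003,0,0,0.0145,0.004,0.003,0,0,0.0145,0.004,0.003,0,0,0.0145,0.004,0.003,0,0,0,0,0,0]
}}

```text
time: 19.6
position: [556.3, 256.6, 150.9]
tcp_rot: [1.014, 1.322, -1.014]
wrist_force: [-1.7, -1.1, -2.4]
opening: 36.2
```

```bash
python3 wt.py 14.9
```

```text
19.6 [556.3 256.6 150.9] [-1.7 -1.1 -2.4] [-0.36  0.6  -0.04]
n 1158 1158 tilt -0.18 axis off 0.8
-60 37 23.4; -64 286 26.4; -68 222 30.6; -72 144 34.0; -76 151 36.8; -80 139 39.4; -84 67 41.3; -88 24 41.8; -92 21 42.0; -96 23 41.8; -100 0 ; -104 2 118.0; -108 570 49.0; 
flange y ext -41.39053866382841 41.863961468885826 tmin -97.88009663794635
handle y [-16.43653111  17.70752735]
```

{"name": "play_rows", "arguments": {
  "moves": [0,-0.012,-0.003,0,0,0,-0.003,0,0.05,0,0,0,0,0.06,0,0,0,0,0.06,0,0,0,0,0,0]
}}

```text
time: 20.15
position: [551.4, 256.4, 222.2]
tcp_rot: [1.017, 1.319, -1.009]
wrist_force: [0.7, 0.4, -2.8]
opening: 35.8
```

{"name": "play_rows", "arguments": {
  "moves": [0,0.06,0.015,0,0,0,0.08,0.02,0,0,0,0.06,0.015,0,0,0,0.02,0.005,0,0,0,0,0,0,0]
}}

```text
time: 20.65
position: [638.1, 277.4, 217.4]
tcp_rot: [1.013, 1.323, -1.015]
wrist_force: [-1.2, -0.1, -3.1]
opening: 36.0
```

```bash
python3 wt.py 14.9; python3 - <<'E'
from h import *; import cv2
p,W=wcloud("w4.npz"); Q=W.reshape(-1,3); k=(abs(Q[:,2]-60)<6)&(np.hypot(Q[:,0]-639,Q[:,1]-277)<110)
c,sz,a=cv2.minAreaRect(Q[k][:,:2].astype(np.float32)); print("dock",c,sz,a)
E
```

```text
20.65 [638.1 277.4 217.4] [-1.2 -0.1 -3.1] [-0.03  0.02  0.01]
n 1154 1154 tilt -0.21 axis off 0.9
-60 35 23.4; -64 277 26.4; -68 226 30.5; -72 147 33.9; -76 147 36.7; -80 148 39.4; -84 64 41.5; -88 22 41.8; -92 24 41.9; -96 19 41.7; -100 0 ; -104 0 ; -108 0 ; 
flange y ext -41.538857756026154 41.85797269749574 tmin -98.02953355396545
handle y [-16.465718    17.40066928]
dock (641.7355346679688, 276.9255065917969) (130.0030517578125, 131.0139617919922) 11.992011070251465
```

{"name": "play_rows", "arguments": {
  "moves": [0,0.004,0,-0.05,0,0,0,0,-0.06,0,0,0,0,-0.05,0,0,0,0,-0.02,0,0,0,0,0,0]
}}

```text
time: 21.2
position: [638.6, 277.1, 146.2]
tcp_rot: [1.012, 1.323, -1.015]
wrist_force: [0.2, -0.1, -2.5]
opening: 36.0
```

{"name": "play_rows", "arguments": {
  "moves": [0,0,0,-0.004,0,0,0,0,-0.004,0,0,0,0,-0.003,0,0,0,0,0,0]
}}

```text
time: 21.6
position: [639.8, 277.5, 142.8]
tcp_rot: [1.014, 1.322, -1.013]
wrist_force: [0.7, -0.5, -3.3]
opening: 36.2
```

{"name": "play_rows", "arguments": {
  "moves": [0,0,0,-0.004,0,0,0,0,-0.003,0,0,0,0,0,0,0,0,0,0,0]
}}

```text
time: 22.0
position: [639.8, 277.5, 140.2]
tcp_rot: [1.014, 1.322, -1.013]
wrist_force: [-2.2, -0.7, 5.3]
opening: 35.8
```

{"name": "play_rows", "arguments": {
  "moves": [0,0,0,-0.002,0,0,0,0,0,0,0,0,0,0,0]
}}

```text
time: 22.3
position: [639.9, 277.5, 140.2]
tcp_rot: [1.014, 1.321, -1.013]
wrist_force: [-5.8, -4.1, 14.3]
opening: 36.1
```

{"name": "play_rows", "arguments": {
  "moves": [0,0,0,0.002,0,0.6,0,0,0,0,1,0,0,0,0,1,0,0,0,0,1,0,0,0,0]
}}

```text
time: 22.8
position: [639.7, 277.4, 139.6]
tcp_rot: [1.014, 1.322, -1.014]
wrist_force: [-0.1, -0.3, 0.3]
opening: 64.1
```

{"name": "play_rows", "arguments": {
  "moves": [1,0,0,0,0,1,0,0,0,0,1,0,0,0,0,1,0,0,0,0,1,0,0,0.02,0]
}}

```text
time: 23.3
position: [639.2, 277.1, 147.0]
tcp_rot: [1.013, 1.323, -1.015]
wrist_force: [0.2, 0.3, -0.4]
opening: 93.8
```

{"name": "play_rows", "arguments": {
  "moves": [1,0,0,0.08,0,1,0,0,0.1,0,1,0,0,0.1,0,1,-0.06,0,0.08,0,1,-0.1,0,0,0]
}}

```text
time: 23.8
position: [577.6, 278.2, 296.4]
tcp_rot: [1.02, 1.319, -1.009]
wrist_force: [-0.6, 1.3, -1.2]
opening: 94.0
```

{"name": "play_rows", "arguments": {
  "moves": [1,-0.1,-0.04,0,0,1,-0.05,-0.1,0,0,1,0,-0.1,0,0,1,0,0,0,0,1,0,0,0,0]
}}

```text
time: 24.3
position: [515.9, 180.7, 292.7]
tcp_rot: [1.016, 1.32, -1.014]
wrist_force: [0.9, 1.2, -0.6]
opening: 93.8
```

```bash
python3 - <<'E'
from cell import bot; from h import *; import cv2
s=bot.observe(); print(s["position"],s["wrist_force"],s["opening"],s["time"])
c=bot.camera_params("wrist"); p,d=bot.grab_frame("wrist"); np.savez("w5.npz",p=p,d=d,K=c["mtx"],T=c["camera_from_world"]); cv2.imwrite("pics/w5.png",p)
def rect(m,n):
    c,sz,a=cv2.minAreaRect(m[:,:2].astype(np.float32)); print(n,len(m),np.round(c,1),np.round(sz,1),round(a,1),np.round(np.median(m[:,2]),1))
p,W=wcloud("w5.npz"); Q=W.reshape(-1,3); Q=Q[np.hypot(Q[:,0]-640,Q[:,1]-277)<105]; z=Q[:,2]
rect(Q[abs(z-60)<5],"dock"); rect(Q[(z>206)&(z<230)],"top"); h=Q[(z>110)&(z<200)]; print("sides");
k=(z>85)&(z<94); rect(Q[k],"cone@90")
p,d=bot.grab_frame("scene"); cv2.imwrite("pics/s5.png",np.vstack([cv2.resize(p[130:330,330:530],(400,400)),]))
E
```

```text
[515.91227639 180.6570263  292.68714694] [ 0.85179277  1.16439962 -0.5604702 ] 93.77721898762195 24.3
dock 5075 [641. 277.] [130.8 130.8] 11.6 61.4
top 2396 [640.3 277.7] [49.6 36.7] 14.3 217.0
sides
cone@90 844 [636.  265.9] [48.  71.2] 68.1 91.7
```

View pics/s5.png

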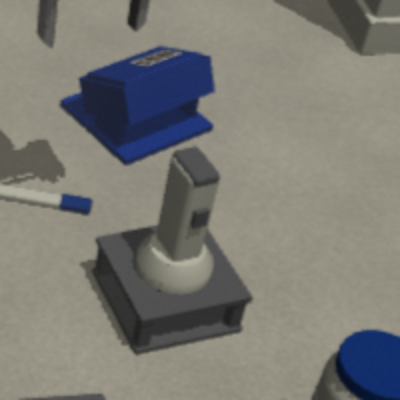

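```bash
python3 -c "
from cell import bot
print(bot.close_job())"
```

```text
the job is handed in; nothing more can be done
None
```

The label was read and the scanner is back in its dock, released; I handed the job in at about 24 s of the 72 s. `close_job` gives no verdict, so the results below are my own checks.

**Method:** The moves cannot tilt the tool. I gripped the scanner upright and tipped it about 25.7° within the grip by dragging its nose against the dock's hole edge. After the reading I pushed the nose against the dock's outer side to bring it back to upright.

**Reading:**
- The nose was about 2 mm from the middle of the label.
- It was within about 1° of square, and the slot was along the label.
- The force along the nose was about 5.5–6.5 N, which puts it roughly 6–7 mm in. The depth comes from the force (noise about ±1 N) and the tool travel, because the joint itself is not reported.
- It held still there for about 2.5 s.

**Docking:**
- The flange is on the plate, with the handle top at 217.0 mm, the same as before the lift.
- The handle top is about 1 mm from the dock centre, so the scanner stands upright.
- The fingers are open and the arm is clear of everything.

**Not checked:** I did not measure the bystanders again at the end. The later pictures showed none of them disturbed.

**Disagreements:**
- While being tipped, the scanner pivoted near the top of its handle, about 25 mm off the pad centre. I measured this and allowed for it.
- The dock and label positions from the cameras differed by about 2–3 mm.

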